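Rest the instrument neck on the tall finishing stand

ROBOT

A 7-joint arm with a two-finger parallel gripper is mounted at the origin on the work surface. World frame = base frame: x ahead of the robot, y to its left, z up, the work surface at z = 0. Lengths are in m, angles in rad, forces in N, time in s.
With the tool pointing down it reaches from about 0.4 to 0.9 m from the base axis. Payload 5.5 kg.
Tool frame: the origin (TCP) lies at the very end of the fingers, on their centre line; the grasp point (between the pads) lies 19 mm behind it; z points along the fingers, y is the direction in which the jaws open and shut (so a half turn about z gives the same grasp; the last joint's range is limited). The gripper opens to 92 mm and grips with 3 to 60 N. Pads are 19 mm wide; open, the fingers measure 130 mm over their backs; the gripper's body (75 mm by 190 mm) begins 47 mm behind the grasp point.
Start: joints at [-0.896, 0.501, -0.427, 1.55, 0.221, 1.138, -0.21], TCP at [0.26, 0.596, 0.227] pointing down, gripper open.
Joint ranges: [-2.88, 2.88], [-0.31, 2.03], [-1.54, 1.56], [0.2, 2.42], [-1.41, 4.55], [0.19, 2.02], [-2.57, 2.57]. Speed limits (rad/s): [2.57, 2.57, 3.14, 3.14, 3.14, 3.14, 3.14].

INTERFACE

Orientations are given as a rotation vector (axis times angle).
In Python, from workcell import robot gives the robot as it stands.
- The arm moves only by the tool move_arm, never from a script. Its argument "series" is one flat list of numbers, 7 for each row, row after row: the shift along the world's x, y, z in m, then the turn, a rotation vector about the world's x, y, z in rad, then the finger opening in m, from 0 to 0.0918. A call has exactly 5 rows; each row is the pose to reach, as a shift and turn from the pose measured when the call began; what a row does not reach only later rows make up. A row lasts 1/8 s, in which the tool goes at most 62.5 mm and 10.7 degrees, less where a joint would pass 70% of its speed; a pose out of reach is approached as far as the arm can. A call with a gripper value outside its range is refused whole. The fingers move at their own pace and stop on an object; "newtons" is the grip in N (left out, the last holds). Time passes only in rows, so rows that repeat a pose let the fingers close, or fill a call up. It gives the time, the measured TCP pose, the force and the opening at its end, in the units of the state.
- robot.state(): the state, without advancing time (a new reading comes with each control period).
- robot.grab_frame(name): name is "scene" or "side" or "wrist"; returns a dict with "image" (420x560x3 uint8, red, green, blue), "fx", "fy", "cx", "cy" (pixels), "R" (3x3) and "t" (3): a world point X has camera coordinates R X + t; the wrist camera has in their place "tool_from_camera" (4x4, takes a point from camera to tool coordinates, whose origin is the TCP and whose axes are the flange's). Camera axes: x right, y down, z forward; pixel columns grow to the right and rows downward; lengths in m; the calibration is good to about 2 mm. A picture is of the moment at which its call begins: read the wrist's pose just before it. There is no depth.
- robot.hand_in(): hands the job in, once; it reports no verdict.
The state is a dict: "t": time; "joints": joint angles; "qvel": joint speeds; "joint_efforts": joint torques, N m; "ee_pos": TCP position; "ee_rot": TCP orientation; "ft_force": force on the tool from outside, world axes, zero at the start; "wrist_torque": the same for the moment, N m; "width": finger opening in m.
Only numpy, scipy, OpenCV 4.12 (cv2) and the standard library are available. Lean on these libraries where they do the work, as an engineer would, in place of code of your own. Each camera call takes 0.05 s, during which the arm holds its last target. There are 200 camera calls.

TASK

Take the small instrument neck (the dark wooden strip with the wide paddle-shaped head) and set it down without dropping it on the taller of the two finishing rests, lying flat lengthways across both of its cork-topped posts, well centred on them, head at either end. Leave the plain straight blank where it lies, and let go of the neck.

Things in the scene. Friction and masses are not known exactly. Their poses are not given: they have to be found in the camera images.
- neck_mid (a point): Centre (half-way along, across and up) of the loose dark-wood ukulele neck, lying flat on the bench: 250 mm long (x), 24 mm thick (z up), flat underneath. From x = -125 to +55 mm a straight shaft 38 mm wide, then to +125 mm a wider head, 62 mm, with four dark peg holes. About 0.2 kg, balance point 13 mm towards the head; grip it across the shaft here.
- blank_mid (a point): Centre of the loose plain straight blank, a bystander of the same dark wood and length without a head: 250 (x) x 38 x 24 (z) mm, lying flat on the bench. It and the neck lie one behind the other, in either order.
- rest_tall_top (a point): Taller rest, fixed to the bench: plywood base 150 (x) x 70 x 18 mm with two posts, cork tops 110 mm above the bench. This point: at cork-top height, midway between the posts (open air). x along the row of posts, z up. Post centres at x = -50 and +50 mm, each post 22 (x) x 40 (y) mm. The neck lies along x, its centre 12 mm above this point.
- rest_low_top (a point): Lower rest, a bystander, fixed to the bench on the other side: the same shape, but its cork tops are only 55 mm above the bench; this point is midway between the posts at that height.

How it is judged:
At the end, for the whole second after the job is handed in: The neck is at rest and let go, lying flat (within 7 degrees) on the cork tops of the taller rest: its centre within 20 mm of the middle along the rest and 15 mm across it, 6 to 18 mm above the cork level, its length within 12 degrees of the rest's row of posts, head at either end (x of neck_mid in the frame of rest_tall_top between -0.02 and 0.02 m and y of neck_mid in the frame of rest_tall_top between -0.015 and 0.015 m and z of neck_mid in the frame of rest_tall_top between 0.006 and 0.018 m and angle between the x axis of neck_mid and the x axis of rest_tall_top, either way round below 0.21 rad and angle between the z axis of neck_mid and the z axis of rest_tall_top, either way round below 0.12 rad and linear speed of neck below 0.02 m/s and contact force between the fingers and neck below 0.05 N); the robot touches nothing.
It fails at once if the neck is dropped (falls free for more than about 20 mm) (linear speed of neck above 0.65 m/s and contact force between the fingers and neck below 0.2 N and height (world z) of neck_mid above 0.05 m).
It fails at once if the plain blank is moved by more than 30 mm (distance of blank_mid from where it was at the start of the episode above 0.03 m).
It also fails if it takes over 38 s, if anything falls off the work surface, if the arm or the gripper's body presses on something with over 40 N, if the wrist force passes 120 N, or if a joint passes its speed limit or range.

## Working session

There is one attempt and no reset: what is moved stays moved. The work goes in short steps, Python scripts to look and compute and a tool call to move; the robot and the scene stay as the last step left them, time stands still between calls to the robot, and variables do not carry over. Pictures are saved under pics/ and viewed, about 8 in all and at most 12, crops included, and the job is handed in when it is done.

Besides the shell and the picture viewer there is one more tool, called after "Request:" by a JSON object that holds its "api" and its "payload", one argument or row to a line. move_arm: Moves the arm, as the interface text tells. Its arguments: {"type":"object","properties":{"series":{"type":"array","items":{"type":"number"}},"newtons":{"type":"number"}},"required":["series"]}

```bash
mkdir -p pics; cat > h.py <<'E'
import numpy as np, cv2, pickle
from scipy.spatial.transform import Rotation as Ro
from workcell import robot
def grab(n,tag):
    s=robot.state(); f=robot.grab_frame(n)
    if n=="wrist":
        T=np.eye(4);T[:3,:3]=Ro.from_rotvec(s["ee_rot"]).as_matrix();T[:3,3]=s["ee_pos"]
        W=T@np.array(f["tool_from_camera"]); f["R"]=W[:3,:3].T; f["t"]=-W[:3,:3].T@W[:3,3]
    cv2.imwrite(f"pics/{tag}.png",f["image"][:,:,::-1]); pickle.dump(f,open(f"pics/{tag}.pkl","wb")); return f
def load(tag): return pickle.load(open(f"pics/{tag}.pkl","rb"))
def ray(f,p):
    R=np.array(f["R"]);t=np.array(f["t"]).ravel()
    d=R.T@np.array([(p[0]-f["cx"])/f["fx"],(p[1]-f["cy"])/f["fy"],1.]); return -R.T@t,d/np.linalg.norm(d)
def plane(f,p,z):
    c,d=ray(f,p); return c+d*(z-c[2])/d[2]
def proj(f,X):
    x=np.array(f["R"])@np.array(X)+np.array(f["t"]).ravel(); return np.array([f["fx"]*x[0]/x[2]+f["cx"],f["fy"]*x[1]/x[2]+f["cy"]])
def tri(f,p,g,q):
    a,d=ray(f,p);b,e=ray(g,q)
    s=np.linalg.lstsq(np.c_[d,-e],b-a,rcond=None)[0]; P=a+s[0]*d;Q=b+s[1]*e
    return (P+Q)/2,np.linalg.norm(P-Q)
E
python3 - <<'E'
from h import *
a=grab("scene","s0");b=grab("side","d0");print(robot.state())
for f in(a,b): print(f["fx"],ray(f,(280,210)))
E
```

```text
{'t': 0.1, 'joints': array([-0.89579548,  0.50180409, -0.42680483,  1.55133502,  0.22080947,
        1.13828259, -0.21028557]), 'qvel': array([-0.00093552,  0.00079645,  0.00032007, -0.00223202, -0.00133257,
        0.00134047, -0.001366  ]), 'joint_efforts': array([-1.09450638e-02, -5.67879045e+01, -5.83842158e+00, -2.79919481e+01,
       -6.89655310e-02,  2.41177337e-02,  1.94475314e-05]), 'ee_pos': array([0.25995594, 0.5950709 , 0.22575481]), 'ee_rot': array([-6.42110354e-01, -3.07483143e+00,  2.70274647e-03]), 'ft_force': array([-0.58727793, -0.03387267, -0.56233439]), 'wrist_torque': array([-0.00272118,  0.01151316,  0.03052792]), 'width': 0.09171209826966775}
532.3358427596196 (array([1.3326119 , 0.06263675, 1.20974062]), array([-0.54749031, -0.04685601, -0.83549917]))
471.88763451688294 (array([-0.06226157, -0.60821468,  0.94771002]), array([ 0.50509932,  0.49311768, -0.70831465]))
```

View pics/s0.png

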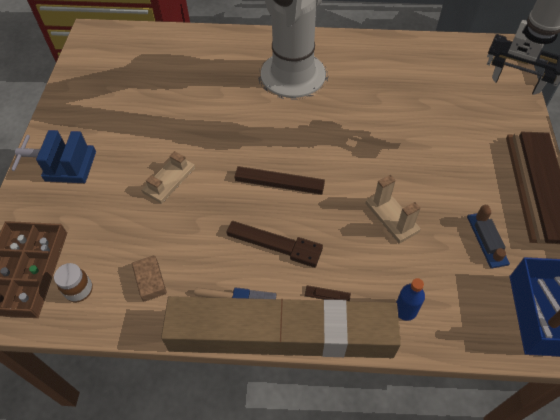

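View pics/d0.png

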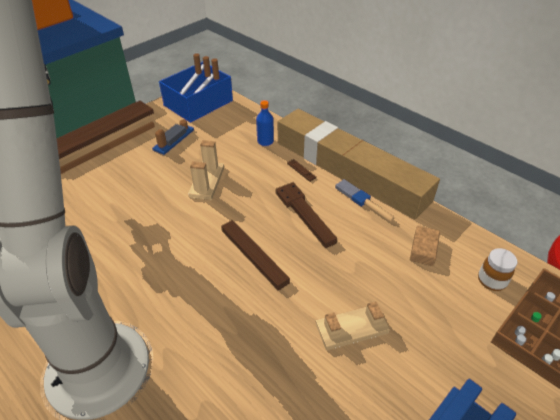

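Scene view: the neck is at (275,244) with its head at (305,250), the blank at (280,180), the tall rest's tops near (386,182) and (409,209), and the low rest at (168,176). Side view: the neck is at (306,215), the blank at (255,254), and the tall rest's tops near (209,145) and (199,166). I'll enlarge these regions to get exact corners.

```bash
python3 - <<'E'
from h import *
a=load("s0");b=load("d0")
def crop(f,x,y,w,h,s): return cv2.resize(f["image"][y:y+h,x:x+w],None,fx=s,fy=s,interpolation=cv2.INTER_CUBIC)
top=np.hstack([crop(a,222,216,105,55,4),crop(a,355,170,75,75,5)[:220,:375]]) if 0 else None
c=np.zeros((600,800,3),np.uint8)
c[:240,:420]=crop(a,222,216,105,60,4)
c[:300,425:800]=crop(a,355,170,75,60,5)
c[305:600,:320]=crop(b,265,178,80,74,4)[:295]
c[305:600,425:725]=crop(b,180,136,60,59,5)
cv2.imwrite("pics/c1.png",c[:,:,::-1])
for n,f,(x,y,w,h) in(("scene",a,(222,216,105,60)),("side",b,(265,178,80,74))):
    hsv=cv2.cvtColor(f["image"],cv2.COLOR_RGB2HSV)[y:y+h,x:x+w]
    m=(hsv[...,2]<105).astype(np.uint8)
    cs,_=cv2.findContours(m,cv2.RETR_EXTERNAL,cv2.CHAIN_APPROX_NONE)
    k=max(cs,key=cv2.contourArea)+np.array([x,y]); print(n,cv2.contourArea(k),cv2.minAreaRect(k))
    print(cv2.approxPolyDP(k,2,True).reshape(-1,2).tolist())
E
```

```text
scene 1926.5 ((270.4648742675781, 241.98919677734375), (102.04780578613281, 26.761816024780273), 17.10272979736328)
[[222, 226], [222, 235], [268, 249], [275, 254], [286, 255], [291, 262], [303, 266], [315, 267], [322, 244], [299, 237], [296, 240], [235, 221]]
side 1140.5 ((307.35296630859375, 214.91177368164062), (78.8542251586914, 20.174531936645508), 49.39870071411133)
[[276, 190], [283, 202], [299, 215], [325, 247], [336, 242], [336, 238], [304, 201], [304, 196], [293, 183]]
```

View pics/c1.png

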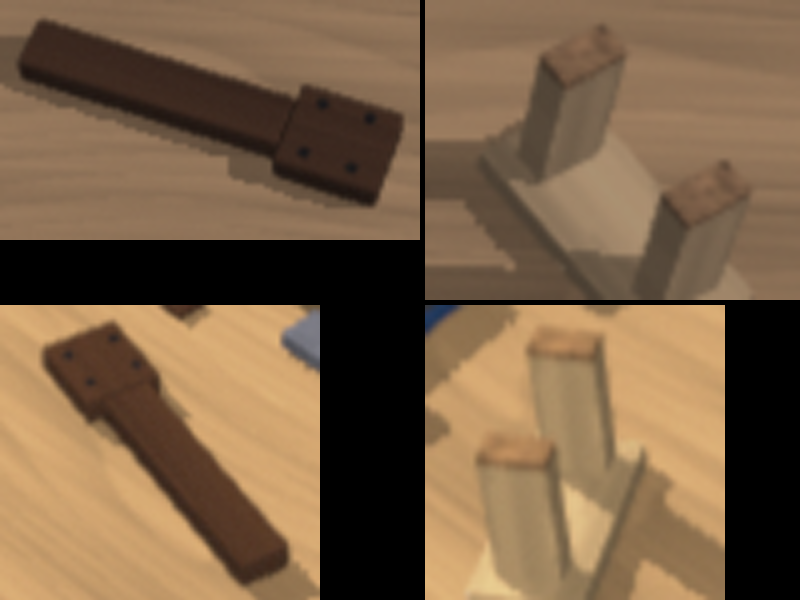

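The crops show the top-face corners, the peg holes and the cork tops clearly in both views. Next I'll triangulate them.

```bash
cat > m.py <<'E'
from h import *
a=load("s0");b=load("d0")
sc=lambda x,y:(x/4+222,y/4+216)
sd=lambda x,y:(x/4+265,(y-305)/4+178)
rc=lambda x,y:((x-425)/5+355,y/5+170)
rd=lambda x,y:((x-425)/5+180,(y-305)/5+136)
P={"end_s":(sc(44,20),sd(243,573)),"end_l":(sc(23,64),sd(288,545)),"head_s":(sc(403,115),sd(45,348)),"head_l":(sc(378,194),sd(115,324)),
"hnear_l":(sc(279,163),sd(158,376)),"hnear_s":(sc(303,86),sd(95,410)),
"h1":(sc(323,104),sd(91,382)),"h2":(sc(370,118),sd(68,354)),"h3":(sc(304,152),sd(136,364)),"h4":(sc(351,167),sd(113,338)),
"A":(rc(583,58),rd(516,449)),"B":(rc(707,194),rd(566,343))}
Q={}
for k,(p,q) in P.items():
    X,g=tri(a,p,b,q);Q[k]=X;print(k,X.round(4),"gap",g.round(4))
e=(Q["end_s"]+Q["end_l"])/2;h=(Q["head_s"]+Q["head_l"])/2;d=h-e
print("neck top mid",(e+h)/2,"len",np.linalg.norm(d),"yaw",np.degrees(np.arctan2(d[1],d[0])),"w",np.linalg.norm(Q["end_s"]-Q["end_l"]),np.linalg.norm(Q["head_s"]-Q["head_l"]))
d=Q["B"]-Q["A"];print("rest",(Q["A"]+Q["B"])/2,"len",np.linalg.norm(d),"yaw",np.degrees(np.arctan2(d[1],d[0])))
s=robot.state();print(Ro.from_rotvec(s["ee_rot"]).as_matrix().round(3))
E
python3 m.py
```

```text
end_s [ 0.5931 -0.1296  0.0142] gap 0.0071
end_l [ 0.6295 -0.138   0.0182] gap 0.0054
head_s [0.6542 0.1099 0.0192] gap 0.0055
head_l [0.7108 0.0946 0.0163] gap 0.0078
hnear_l [0.6917 0.0326 0.0163] gap 0.005
hnear_s [0.6351 0.0436 0.0154] gap 0.0086
h1 [0.6499 0.0589 0.0213] gap 0.0044
h2 [0.6588 0.0897 0.0225] gap 0.0034
h3 [0.6857 0.0484 0.0218] gap 0.0044
h4 [0.6945 0.0787 0.0219] gap 0.0036
A [0.5067 0.2679 0.1053] gap 0.0021
B [0.5884 0.3244 0.1056] gap 0.0042
neck top mid [ 0.6469035  -0.01577936  0.01696235] len 0.24654937552239095 yaw 73.20761989321323 w 0.03760310424743774 0.05877559374079614
rest [0.54756116 0.29612131 0.10545905] len 0.09930609748168485 yaw 34.691140806823185
[[-0.916  0.4   -0.001]
 [ 0.4    0.916 -0.002]
 [ 0.    -0.002 -1.   ]]
```

Heights come out at about 0.020 for the neck top and 0.1055 for the cork, against 0.024 and 0.110 in the text. The lengths of 247 mm and 99 mm also agree. The jaw axis must turn about -83°. I'll move over the neck now.

Request:
{"api": "move_arm", "payload": {
  "series": [0.03,-0.047,0,0,0,-0.16,0.09,0.06,-0.094,0,0,0,-0.32,0.09,0.09,-0.141,0,0,0,-0.48,0.09,0.12,-0.188,0,0,0,-0.64,0.09,0.15,-0.235,0,0,0,-0.8,0.09],
  "newtons": 35
}}

```text
t: 0.72
ee_pos: [0.4106, 0.3582, 0.2255]
ee_rot: [-1.795, -2.577, 0.003]
ft_force: [1.1, 0.4, 0.6]
width: 0.0903
```

Request:
{"api": "move_arm", "payload": {
  "series": [0.03,-0.047,0,0,0,-0.13,0.09,0.06,-0.094,0,0,0,-0.26,0.09,0.09,-0.141,0,0,0,-0.39,0.09,0.12,-0.188,0,0,0,-0.52,0.09,0.15,-0.235,0,0,0,-0.65,0.09]
}}

```text
t: 1.35
ee_pos: [0.5611, 0.1216, 0.2253]
ee_rot: [-2.527, -1.863, 0.003]
ft_force: [0.8, 0.6, -0.2]
width: 0.0901
```

Request:
{"api": "move_arm", "payload": {
  "series": [0.03,-0.046,0,0,0,0,0.09,0.06,-0.092,0,0,0,0,0.09,0.087,-0.137,0,0,0,0,0.09,0.087,-0.137,0,0,0,0,0.09,0.087,-0.137,0,0,0,0,0.09]
}}

```text
t: 1.98
ee_pos: [0.6475, -0.0149, 0.2245]
ee_rot: [-2.526, -1.862, 0.004]
ft_force: [0.1, 0.9, -0.4]
width: 0.0901
```

```bash
python3 - <<'E'
from h import *
f=grab("wrist","w1");s=robot.state();print(s["ee_pos"],s["joints"].round(2))
print("TCP ground proj px",proj(f,[*s["ee_pos"][:2],0.024]))
E
```

```text
[ 0.64741096 -0.01372661  0.22474863] [-0.09  0.47  0.09  1.57 -0.05  1.11 -0.28]
TCP ground proj px [280.96382002 183.18097249]
```

View pics/w1.png

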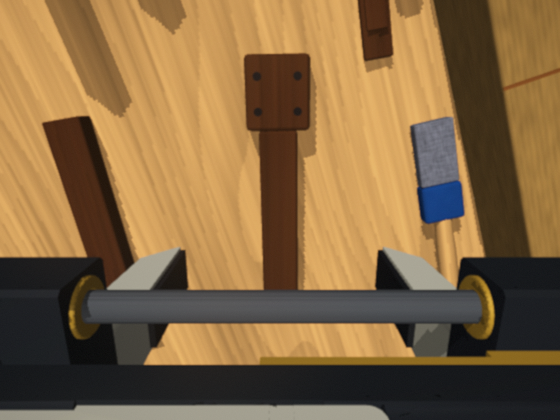

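The wrist view shows the neck upright, with its head corners at (246,55), (309,55), (310,129) and (247,130), and its shaft edges at about 262 and 298. The neck is well aligned with the tool. The blank is off to the left.

```bash
python3 - <<'E'
from h import *
f=load("w1")
hsv=cv2.cvtColor(f["image"],cv2.COLOR_RGB2HSV)
im=f["image"].astype(int); m=(im[...,0]<125)
for r in(80,110,150,180,220,250):
    c=[x for x in np.where(m[r,230:330])[0]+230]; print(r,c[0],c[-1])
end=(plane(f,(246,54.5),.024)+plane(f,(309,54.5),.024))/2
j=(plane(f,(247,130),.024)+plane(f,(310,129.5),.024))/2
u=(end-j);print("headlen",np.linalg.norm(u))
s1=[plane(f,(280,150),.024),plane(f,(280,250),.024)]
# shaft edge midpoints
mid=[]
for r in(150,180,220,250):
    c=np.where(m[r,240:320])[0]+240; p=plane(f,(c[0],r),.024);q=plane(f,(c[-1]+1,r),.024); mid.append((p+q)/2);print(np.linalg.norm(p-q))
d=end-mid[-1];print("yaw",np.degrees(np.arctan2(d[1],d[0])))
d/=np.linalg.norm(d);print("neck mid from end",end-.125*d,"from junction",j-.055*d)
# height check with scene: holes
from m import Q,a,sc,P
for k,px in(("h1",(257.5,112)),("h2",(257,76)),("h3",(297.5,112)),("h4",(297,76))): print(k,tri(a,P[k][0],f,px))
E
```

```text
80 245 310
110 246 309
150 259 297
180 261 297
220 262 297
250 263 298
headlen 0.06747899554381372
0.03832646455239298
0.03719735469022801
0.0373377567075212
0.038245306101463705
yaw 73.71182893393126
neck mid from end [ 0.64492635 -0.01804218  0.024     ] from junction [ 0.64530315 -0.01552494  0.024     ]
end_s [ 0.5931 -0.1296  0.0142] gap 0.0071
end_l [ 0.6295 -0.138   0.0182] gap 0.0054
head_s [0.6542 0.1099 0.0192] gap 0.0055
head_l [0.7108 0.0946 0.0163] gap 0.0078
hnear_l [0.6917 0.0326 0.0163] gap 0.005
hnear_s [0.6351 0.0436 0.0154] gap 0.0086
h1 [0.6499 0.0589 0.0213] gap 0.0044
h2 [0.6588 0.0897 0.0225] gap 0.0034
h3 [0.6857 0.0484 0.0218] gap 0.0044
h4 [0.6945 0.0787 0.0219] gap 0.0036
A [0.5067 0.2679 0.1053] gap 0.0021
B [0.5884 0.3244 0.1056] gap 0.0042
neck top mid [ 0.6469035  -0.01577936  0.01696235] len 0.24654937552239095 yaw 73.20761989321323 w 0.03760310424743774 0.05877559374079614
rest [0.54756116 0.29612131 0.10545905] len 0.09930609748168485 yaw 34.691140806823185
[[ 0.294  0.956 -0.004]
 [ 0.956 -0.294  0.002]
 [ 0.    -0.004 -1.   ]]
h1 (array([0.64602427, 0.05993619, 0.01685918]), np.float64(0.0016749409333637613))
h2 (array([0.65596348, 0.09080352, 0.01915417]), np.float64(0.0008791906453509907))
h3 (array([0.68320345, 0.0489232 , 0.01966843]), np.float64(0.0026213623515085292))
h4 (array([0.69202589, 0.07974684, 0.01915327]), np.float64(0.001158103665117844))
```

The wrist view puts the neck centre at about (0.645, -0.017), yaw 73.7°, width 38 mm. That agrees with the fixed cameras. I'll descend.

Request:
{"api": "move_arm", "payload": {
  "series": [-0.001,-0.002,-0.04,0,0,0.01,0.09,-0.002,-0.003,-0.08,0,0,0.015,0.09,-0.002,-0.003,-0.12,0,0,0.015,0.09,-0.002,-0.003,-0.155,0,0,0.015,0.09,-0.002,-0.003,-0.18,0,0,0.015,0.09]
}}

```text
t: 2.65
ee_pos: [0.6439, -0.014, 0.043]
ee_rot: [-2.506, -1.885, 0.005]
ft_force: [0.5, -0.4, 0.9]
width: 0.0896
```

Request:
{"api": "move_arm", "payload": {
  "series": [0,0,-0.015,0,0,0,0.09,0,0,-0.028,0,0,0,0.09,0,0,-0.036,0,0,0,0.09,0,0,-0.039,0,0,0,0.09,0,0,-0.039,0,0,0,0.09]
}}

```text
t: 3.28
ee_pos: [0.6443, -0.0141, 0.0044]
ee_rot: [-2.506, -1.885, 0.004]
ft_force: [-0.2, -0.0, -0.7]
width: 0.0897
```

Request:
{"api": "move_arm", "payload": {
  "series": [0,-0.002,0,0,0,0,0.06,0,-0.003,0,0,0,0,0.04,0,-0.003,0,0,0,0,0.03,0,-0.003,0,0,0,0,0.03,0,-0.003,0,0,0,0,0.03],
  "newtons": 35
}}

```text
t: 3.9
ee_pos: [0.6443, -0.0171, 0.0044]
ee_rot: [-2.506, -1.886, 0.004]
ft_force: [0.4, -0.5, -0.4]
width: 0.0447
```

Request:
{"api": "move_arm", "payload": {
  "series": [0,0,0,0,0,0,0.03,0,0,0.01,0,0,0,0.03,0,0,0.025,0,0,0,0.03,0,0,0.04,0,0,0,0.03,0,0,0.055,0,0,0,0.03]
}}

```text
t: 4.53
ee_pos: [0.6446, -0.017, 0.061]
ee_rot: [-2.506, -1.886, 0.003]
ft_force: [0.0, -0.3, -1.8]
width: 0.0376
```

Gripped: width 37.6 mm, about 1.8 N of load. I'll lift and carry it.

Request:
{"api": "move_arm", "payload": {
  "series": [0,0,0.03,0,0,0,0.03,0,0.01,0.065,0,0,-0.05,0.03,-0.01,0.03,0.1,0,0,-0.13,0.03,-0.02,0.06,0.13,0,0,-0.22,0.03,-0.03,0.095,0.14,0,0,-0.32,0.03]
}}

```text
t: 5.15
ee_pos: [0.6159, 0.0782, 0.2048]
ee_rot: [-2.78, -1.457, -0.006]
ft_force: [0.3, 0.2, -1.9]
width: 0.038
```

Request:
{"api": "move_arm", "payload": {
  "series": [-0.015,0.045,0,0,0,-0.1,0.03,-0.03,0.09,0,0,0,-0.2,0.03,-0.045,0.135,0,0,0,-0.29,0.03,-0.055,0.17,0,0,0,-0.34,0.03,-0.06,0.185,0,0,0,-0.36,0.03]
}}

```text
t: 5.78
ee_pos: [0.5543, 0.2669, 0.2058]
ee_rot: [-2.993, -0.94, -0.008]
ft_force: [-0.4, -0.7, -2.7]
width: 0.0382
```

Request:
{"api": "move_arm", "payload": {
  "series": [-0.004,0.015,0,0,0,0,0.03,-0.007,0.029,0,0,0,0,0.03,-0.007,0.029,0,0,0,0,0.03,-0.007,0.029,0,0,0,0,0.03,-0.007,0.029,0,0,0,0,0.03]
}}

```text
t: 6.4
ee_pos: [0.5478, 0.2946, 0.2057]
ee_rot: [-2.994, -0.938, -0.008]
ft_force: [0.1, -1.1, -2.6]
width: 0.0376
```

```bash
python3 - <<'E'
from h import *
a=grab("scene","s2");b=grab("side","d2");w=grab("wrist","w2");s=robot.state();print(s["ee_pos"],s["ee_rot"])
for k,X in(("mid",[*s["ee_pos"][:2],.218]),("rest",[.5475,.296,.11])): print(k,proj(a,X),proj(b,X),proj(w,X))
A,B=a["image"],b["image"]
crop=lambda f,x,y,w,h,s:cv2.resize(f["image"][y:y+h,x:x+w],None,fx=s,fy=s,interpolation=cv2.INTER_CUBIC)
c=np.zeros((600,800,3),np.uint8)
c[:,:400]=crop(a,330,95,100,150,4); c[:,400:]=crop(b,130,70,100,150,4)
cv2.imwrite("pics/c2.png",c[:,:,::-1])
E
```

```text
[0.54755905 0.29513065 0.20572684] [-2.99373333 -0.9384848  -0.00771043]
mid [406.02094333 167.93299681] [198.24700788 120.90090191] [281.17144487 282.4718397 ]
rest [398.53082061 194.27842493] [202.67270825 152.42729546] [280.39816281 213.89072148]
```

View pics/c2.png

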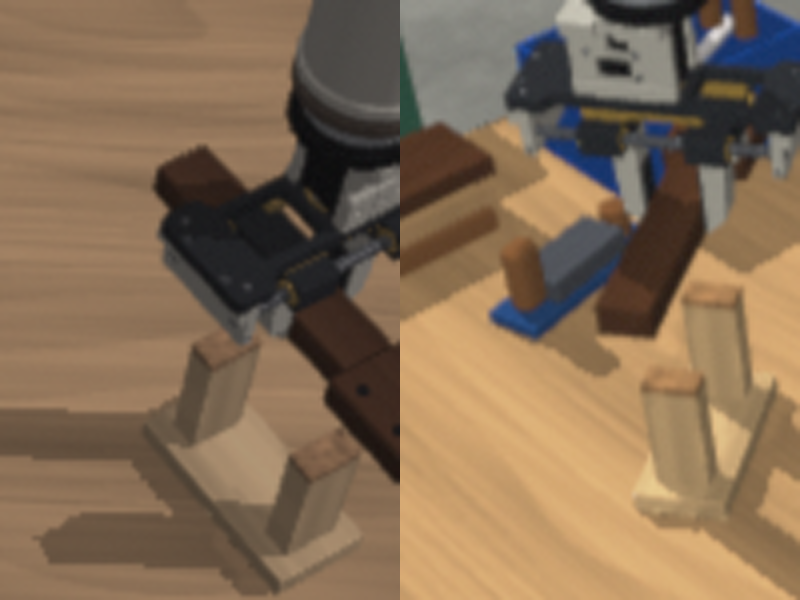

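View pics/w2.png

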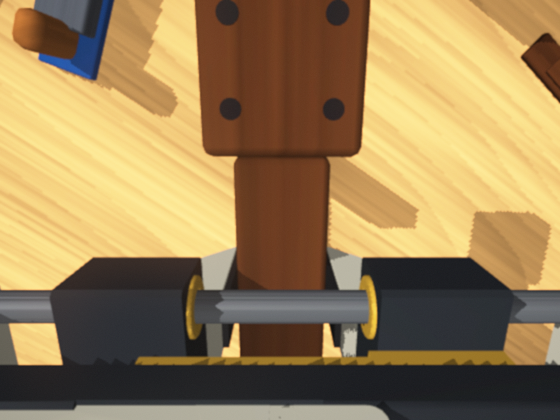

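The neck is held level and centred, with its head toward the outer end. The rest below is clear, its tops at crop positions (225,350) and (322,460) in the scene half. I'll check the held neck's shaft end and head numerically against the rest.

```bash
python3 - <<'E'
from h import *
a=load("s2");b=load("d2");w=load("w2")
sc=lambda x,y:(x/4+330,y/4+95); sd=lambda x,y:((x-400)/4+130,y/4+70)
print(tri(a,sc(205,148),b,sd(603,295)),tri(a,sc(158,182),b,sd(665,308)))
u=np.array([np.cos(np.radians(34.7)),np.sin(np.radians(34.7))]);m=np.array([.5476,.295]);n=np.array([-u[1],u[0]])
print("expected end corners",m-.125*u+.019*n,m-.125*u-.019*n,"z .2257")
print("expected junction px",proj(w,[*(m+.055*u),.2257]),"meas ~ (282,156)")
# rest by wrist? base/casts at z=.11 in both views
a0,b0=load("s0"),load("d0")
for p,q in(((386.6,181.6),(198.2,164.8)),((411.4,208.8),(208.2,143.6))):print(plane(a0,p,.11),plane(b0,q,.11))
E
```

```text
(array([0.44664488, 0.23923573, 0.22626497]), np.float64(0.002174962915178874)) (array([0.47051455, 0.20986892, 0.21922968]), np.float64(0.004428187859547709))
expected end corners [0.43401568 0.2394608 ] [0.45564831 0.20821932] z .2257
expected junction px [281.69483628 160.66469968] meas ~ (282,156)
[0.50939577 0.26786592 0.11      ] [0.50370633 0.26169934 0.11      ]
[0.5897409  0.32514182 0.11      ] [0.58514417 0.31683588 0.11      ]
```

The wrist camera puts the neck within 2 mm of where it should be. The coarse corner reading suggests it may lie about 10 mm toward the head. I'll come down to just above the cork and compare the two directly.

Request:
{"api": "move_arm", "payload": {
  "series": [0,0,-0.02,0,0,0,0.03,0,0,-0.04,0,0,0,0.03,0,0,-0.06,0,0,0,0.03,0,0,-0.076,0,0,0,0.03,0,0,-0.08,0,0,0,0.03]
}}

```text
t: 7.18
ee_pos: [0.5469, 0.2947, 0.1245]
ee_rot: [-2.994, -0.939, -0.004]
ft_force: [-0.5, 1.1, -0.6]
width: 0.0376
```

```bash
python3 - <<'E'
from h import *
a=grab("scene","s3");b=grab("side","d3");s=robot.state();print(s["ee_pos"],s["ee_rot"],s["ft_force"])
crop=lambda f,x,y,w,h,s:cv2.resize(f["image"][y:y+h,x:x+w],None,fx=s,fy=s,interpolation=cv2.INTER_CUBIC)
c=np.zeros((600,800,3),np.uint8)
c[:,:400]=crop(a,350,135,80,120,5); c[:,400:]=crop(b,165,90,80,120,5)
cv2.imwrite("pics/c3.png",c[:,:,::-1])
E
```

```text
[0.54751889 0.2950549  0.1255058 ] [-2.99388643 -0.93846841 -0.00697777] [-0.45203905  0.4195796  -2.20157767]
```

View pics/c3.png

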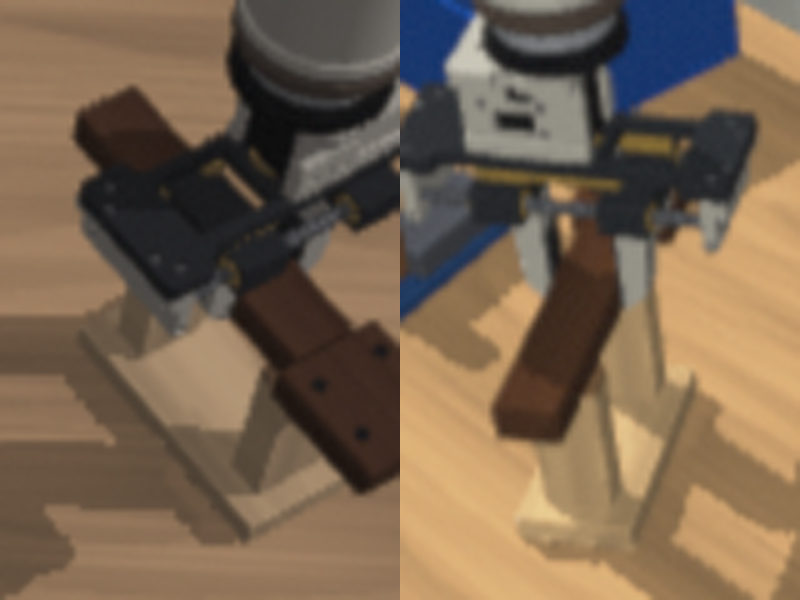

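The shaft end's top corners are at (77,115) and (132,88) in the scene half and about (503,383) and (570,400) in the side half. The head junction's near corner is at (275,372) and the head's lower corner is at (363,475). I'll compare these with the predicted positions.

```bash
python3 - <<'E'
from h import *
a=load("s3");b=load("d3");a0=load("s0")
u=np.array([np.cos(np.radians(34.8)),np.sin(np.radians(34.8)),0]);n=np.array([-u[1],u[0],0])
m=np.array([.5475,.295,.1255-.004+.024])
ca=lambda p:((p-np.array([350,135]))*5).round(0); cb=lambda p:((p-np.array([165,90]))*5+[400,0]).round(0)
for k,x,y in(("end+",-.125,.019),("end-",-.125,-.019),("junc-",.055,-.031),("head-",.125,-.031),("hole1",.07,.018),("hole-",.07,-.02)):
    X=m+x*u+y*n;print(k,ca(proj(a,X)),cb(proj(b,X)))
# px per 10mm along / across
print("along10",ca(proj(a,m+.01*u))-ca(proj(a,m)),cb(proj(b,m+.01*u))-cb(proj(b,m)),"across10",ca(proj(a,m+.01*n))-ca(proj(a,m)),cb(proj(b,m+.01*n))-cb(proj(b,m)))
R=np.array([.5475,.296,.11])
print("rest A,B pred at z.11",[(ca(proj(a,R+s*u*.05)),cb(proj(b,R+s*u*.05))) for s in(-1,1)],"meas A",ca(np.array([386.6,181.6])),cb(np.array([198.2,164.8])),"B",ca(np.array([411.4,208.8])),cb(np.array([208.2,143.6])))
E
```

```text
end+ [131.  73.] [480. 402.]
end- [ 72. 103.] [550. 409.]
junc- [273. 362.] [661. 211.]
head- [368. 468.] [691. 143.]
hole1 [373. 339.] [586. 188.]
hole- [311. 374.] [649. 194.]
along10 [13. 14.] [  5. -11.] across10 [16. -9.] [-17.  -2.]
rest A,B pred at z.11 [(array([182., 228.]), array([563., 367.])), (array([306., 367.]), array([612., 260.]))] meas A [183. 233.] [566. 374.] B [307. 369.] [616. 268.]
```

I misread the side view: the lit patch is not the end edge. The end-face top edge runs about (496,403) to (563,411). With that corrected, the neck sits about 5 mm toward the head and 3 mm across from the rest, with no height offset. I'll shift by -4 mm in x and lower gently.

Request:
{"api": "move_arm", "payload": {
  "series": [-0.002,0,-0.001,0,0,0,0.03,-0.004,0,-0.003,0,0,0,0.03,-0.004,0,-0.005,0,0,0,0.03,-0.004,0,-0.007,0,0,0,0.03,-0.004,0,-0.008,0,0,0,0.03]
}}

```text
t: 7.9
ee_pos: [0.5435, 0.295, 0.1173]
ee_rot: [-2.994, -0.938, -0.007]
ft_force: [-0.5, 0.4, -2.5]
width: 0.0376
```

Request:
{"api": "move_arm", "payload": {
  "series": [0,0,-0.001,0,0,0,0.03,0,0,-0.002,0,0,0,0.03,0,0,-0.003,0,0,0,0.03,0,0,-0.003,0,0,0,0.03,0,0,-0.003,0,0,0,0.03]
}}

```text
t: 8.52
ee_pos: [0.5436, 0.295, 0.1145]
ee_rot: [-2.994, -0.938, -0.007]
ft_force: [-0.1, 0.3, -0.9]
width: 0.0379
```

Request:
{"api": "move_arm", "payload": {
  "series": [0,0,-0.0005,0,0,0,0.03,0,0,-0.001,0,0,0,0.03,0,0,-0.0015,0,0,0,0.03,0,0,-0.0015,0,0,0,0.03,0,0,-0.0015,0,0,0,0.03]
}}

```text
t: 9.15
ee_pos: [0.5436, 0.295, 0.1144]
ee_rot: [-2.994, -0.938, -0.007]
ft_force: [-4.0, -1.3, 8.2]
width: 0.0378
```

There is firm contact at TCP z = 0.1144, where it should be. Now I'll release gently.

Request:
{"api": "move_arm", "payload": {
  "series": [0,0,0,0,0,0,0.038,0,0,0,0,0,0,0.042,0,0,0,0,0,0,0.05,0,0,0,0,0,0,0.065,0,0,0,0,0,0,0.065]
}}

```text
t: 9.78
ee_pos: [0.5437, 0.295, 0.1143]
ee_rot: [-2.994, -0.938, -0.007]
ft_force: [0.2, -0.4, 0.3]
width: 0.0638
```

```bash
python3 - <<'E'
from h import *
a=grab("scene","s4");b=grab("side","d4");s=robot.state();print(s["ee_pos"],s["width"],s["ft_force"])
crop=lambda f,x,y,w,h,s:cv2.resize(f["image"][y:y+h,x:x+w],None,fx=s,fy=s,interpolation=cv2.INTER_CUBIC)
c=np.zeros((600,800,3),np.uint8)
c[:,:400]=crop(a,350,135,80,120,5); c[:,400:]=crop(b,165,90,80,120,5)
cv2.imwrite("pics/c4.png",c[:,:,::-1])
E
```

```text
[0.54363826 0.29506103 0.11431589] 0.06486319087393878 [-0.25391843 -0.78248471 -0.13829254]
```

View pics/c4.png

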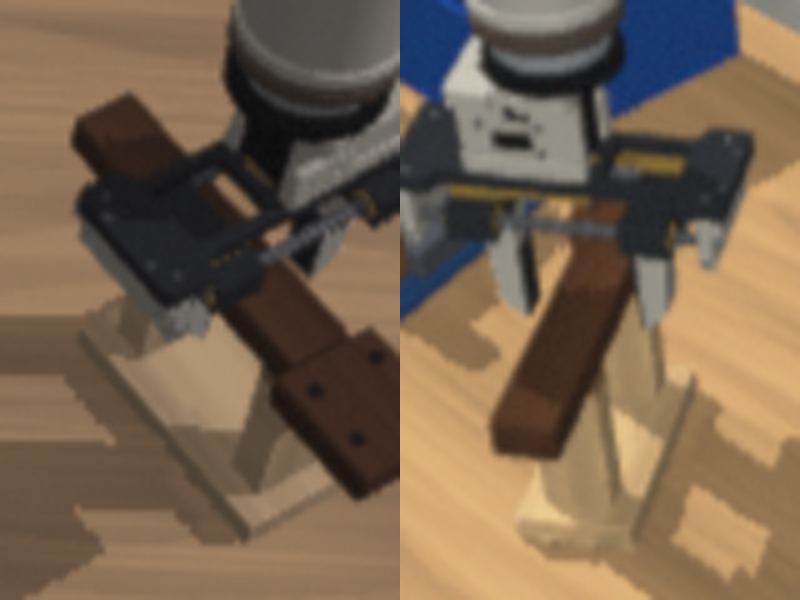

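The neck is resting level on both posts with the fingers open and clear. I'll retreat straight up, slowly at first, then away.

Request:
{"api": "move_arm", "payload": {
  "series": [0,0,0,0,0,0,0.085,0,0,0.01,0,0,0,0.085,0,0,0.035,0,0,0,0.085,0,0,0.075,0,0,0,0.085,0,0,0.12,0,0,0,0.085]
}}

```text
t: 10.5
ee_pos: [0.5433, 0.2948, 0.2357]
ee_rot: [-2.994, -0.938, -0.006]
ft_force: [0.6, 0.2, 0.4]
width: 0.0852
```

Request:
{"api": "move_arm", "payload": {
  "series": [0,0,0.03,0,0,0,0.085,-0.01,-0.05,0.04,0,0,0,0.085,-0.02,-0.1,0.04,0,0,0,0.085,-0.03,-0.15,0.04,0,0,0,0.085,-0.04,-0.2,0.04,0,0,0,0.085]
}}

```text
t: 11.12
ee_pos: [0.503, 0.0932, 0.2767]
ee_rot: [-2.994, -0.938, -0.009]
ft_force: [0.6, -0.5, -0.1]
width: 0.0853
```

```bash
python3 - <<'E'
from h import *
a=grab("scene","s5");b=grab("side","d5");s=robot.state();print(s["t"],s["ee_pos"],s["width"],s["ft_force"])
crop=lambda f,x,y,w,h,s:cv2.resize(f["image"][y:y+h,x:x+w],None,fx=s,fy=s,interpolation=cv2.INTER_CUBIC)
c=np.zeros((600,800,3),np.uint8)
c[:,:400]=crop(a,350,135,80,120,5); c[:,400:]=crop(b,165,90,80,120,5)
cv2.imwrite("pics/c5.png",c[:,:,::-1])
E
```

```text
11.225 [0.50277088 0.08786858 0.27686788] 0.08504067398432784 [ 0.78360888 -0.06686973  0.74854705]
```

View pics/c5.png

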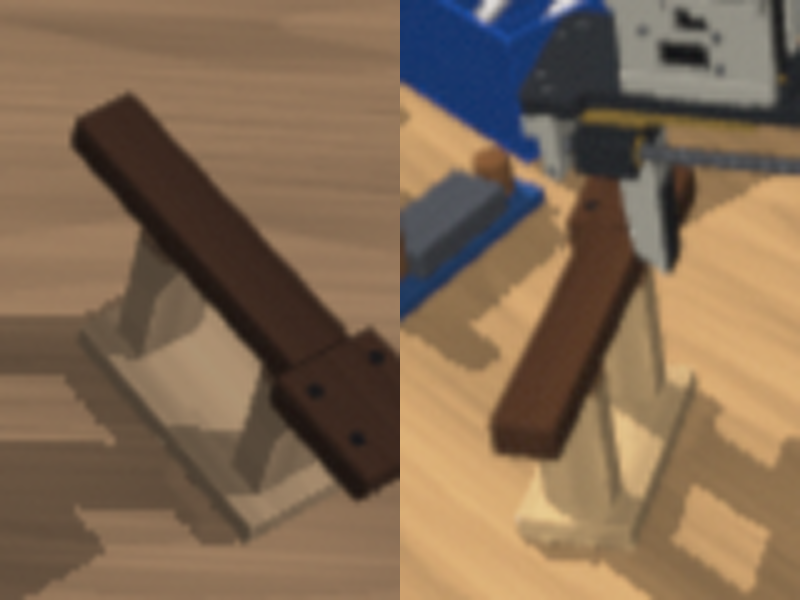

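The neck lies on both posts, free and level, and the hand is away. The shaft end is at (75,125) and (130,94), the junction at (275,375), and holes at (318,390), (376,357) and (358,438). A last numeric check against the rest:

```bash
python3 - <<'E'
from h import *
a=load("s5");b=load("d5");o=np.array([350,135])
S=lambda x,y:np.array([x,y])/5+o; D=lambda x,y:np.array([x-400,y])/5+[165,90]
# bias: cork centres seen vs text plane, same view -> rest centre from that view alone at z=.11
for nm,f,ra,rb,e in(("scene",a,(386.6,181.6),(411.4,208.8),(S(130,96),S(75,128))),("side",b,(198.2,164.8),(208.2,143.6),(D(497,418),D(563,428)))):
    A,B=plane(f,ra,.11),plane(f,rb,.11);u=(B-A)[:2]/np.linalg.norm((B-A)[:2]);n=np.array([-u[1],u[0]])
    E=[plane(f,p,.134)[:2] for p in e];m=(E[0]+E[1])/2-((A+B)/2)[:2]
    print(nm,"rest yaw",np.degrees(np.arctan2(u[1],u[0])),"endw",np.linalg.norm(E[0]-E[1]),"neck mid along",m@u+.125,"shaft end across",m@n)
    if nm=="scene":
        h=[plane(f,S(*p),.134)[:2] for p in((318,390),(376,357))];hm=(h[0]+h[1])/2;d=hm-(E[0]+E[1])/2
        print("neck yaw",np.degrees(np.arctan2(d[1],d[0])),"centre across",(m+.125*d/np.linalg.norm(d))@n)
E
```

```text
scene rest yaw 35.48406094004473 endw 0.03699588668530397 neck mid along 0.004014035150038162 shaft end across -0.0009443395326392449
neck yaw 35.961873766059675 centre across 9.807426247235487e-05
side rest yaw 34.09951003488465 endw 0.03689859740678153 neck mid along 0.006228965722268373 shaft end across -0.004790452716348792
```

Both views put the neck about 5 mm off along the rest, 0 to 5 mm off across, and under 1° off in angle, so all are within tolerance. I'll let the arm settle and hand in.

Request:
{"api": "move_arm", "payload": {
  "series": [0,-0.02,0.01,0,0,0,0.085,0,-0.02,0.01,0,0,0,0.085,0,-0.02,0.01,0,0,0,0.085,0,-0.02,0.01,0,0,0,0.085,0,-0.02,0.01,0,0,0,0.085]
}}

```text
t: 11.85
ee_pos: [0.5026, 0.0688, 0.2865]
ee_rot: [-2.999, -0.927, -0.006]
ft_force: [-0.5, -0.1, 0.1]
width: 0.0852
```

```bash
python3 -c "
from workcell import robot
print(robot.state()['t'],robot.hand_in())"
```

```text
the job is handed in; nothing more can be done
11.85 None
```

I gripped the neck across its shaft, set it down on the taller rest, let go, backed the arm clear and handed in at 11.85 s. The hand-in gives no verdict.

**Last checks:** The final pictures show the neck free and level on both posts. Its centre is 4 to 6 mm off the middle along the rest, and 0 mm (scene camera, at the centre) to 5 mm (side camera, at the shaft end) off across it. Its angle is within about 1° of the row of posts. The neck touched down with the fingers at 0.114 m, as expected for 110 mm cork. I never moved near the blank, but I did not re-measure where it lies.

**Disagreements:**
- **Heights:** The two fixed cameras read heights about 4 mm low, and they differ from each other by 7 to 9 mm on where the posts stand.
- **Held neck:** One check suggested it was off by about 1 cm. Most of that was my misreading of a lit patch as the neck's end. A closer comparison left about 5 mm, so I shifted 4 mm before setting it down.

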